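# Label rolls to the printer rack in running order

### The job

The four label rolls for today's print runs stand on the plywood carrier, first run at its right end as seen from the robot. Move them all to the empty grey rack, one seated flat on each pin, with the first run now at the left end, nearest the label printer, so that the row stands in reverse order: the carrier's rightmost roll on the rack's leftmost pin, and so on.

Things in the scene. Friction and masses are not known exactly. Their poses are not given: they have to be found in the camera images.
- carrier: Fixed plywood board, 76 x 400 mm with wire grips, top 10 mm above the bench, end cheeks 30 mm high. Origin: centre of its underside; x across the row, away from the robot; y along the row, to the left; z up. Four wooden pins on its centre line at y = +120, +40, -40, -120 mm (left to right), each with one roll at the start. In front of or behind the rack, about parallel.
- rack: Printer's roll rack: fixed grey steel base, 72 x 335 mm, empty at the start. Its top, on which rolls rest, is 10 mm above the bench, end flanges 22 mm. Origin: centre of its underside; x across the row, away from the robot; y along the row, to the left. Four black pins on its centre line at y = +120, +40, -40, -120 mm, 22 mm thick, tops rounded, 55 mm above the bench.
- roll_a: White roll of labels lying flat on its end, the widest and flattest: 68 mm across, 28 mm tall, open bore of 38 mm right through (cardboard core), so 8 mm play all round on a pin. Origin: centre of its underside; z is the roll's axis. Stiff; grip it across its outside, from above. It starts on one of the carrier's pins, any of the four.
- roll_b: White roll of labels lying flat on its end, second widest, second tallest: 60 mm across, 46 mm tall, open bore of 38 mm right through (cardboard core), so 8 mm play all round on a pin. Origin: centre of its underside; z is the roll's axis. Stiff; grip it across its outside, from above. It starts on one of the carrier's pins, any of the four.
- roll_c: White roll of labels lying flat on its end, the tallest: 53 mm across, 56 mm tall, open bore of 38 mm right through (cardboard core), so 8 mm play all round on a pin. Origin: centre of its underside; z is the roll's axis. Stiff; grip it across its outside, from above. It starts on one of the carrier's pins, any of the four.
- roll_d: White roll of labels lying flat on its end, the slimmest, part used: 47 mm across, 36 mm tall, open bore of 38 mm right through (cardboard core), so 8 mm play all round on a pin. Origin: centre of its underside; z is the roll's axis. Stiff; grip it across its outside, from above. It starts on one of the carrier's pins, any of the four.
- pin_a: The fixed wooden pin of the carrier on which roll_a stands at the start: 22 mm thick, 45 mm tall, rounded tip. All four wooden pins look alike. Origin: centre of its foot, 10 mm above the bench; z up.
- pin_b: The fixed wooden pin of the carrier on which roll_b stands at the start: 22 mm thick, 45 mm tall, rounded tip. All four wooden pins look alike. Origin: centre of its foot, 10 mm above the bench; z up.
- pin_c: The fixed wooden pin of the carrier on which roll_c stands at the start: 22 mm thick, 45 mm tall, rounded tip. All four wooden pins look alike. Origin: centre of its foot, 10 mm above the bench; z up.
- pin_d: The fixed wooden pin of the carrier on which roll_d stands at the start: 22 mm thick, 45 mm tall, rounded tip. All four wooden pins look alike. Origin: centre of its foot, 10 mm above the bench; z up.
Things that resemble listed ones, but are neither listed nor needed, are in the scene too. Leave any blue look-alike of the roll_a alone.

How it is judged:
At the end, for the whole second after the job is handed in: Every roll is on the rack pin that mirrors its starting carrier pin (y there becomes -y on the rack), within 10 mm along and across the row, seated flat (underside under 14 mm above the bench, within 0.08 rad of upright), released and at rest (under 0.02 m/s) (((y of pin_a in the frame of carrier between 0.1 and 0.14 m and y of roll_a in the frame of rack between -0.13 and -0.11 m) or (y of pin_a in the frame of carrier between 0.02 and 0.06 m and y of roll_a in the frame of rack between -0.05 and -0.03 m) or (y of pin_a in the frame of carrier between -0.06 and -0.02 m and y of roll_a in the frame of rack between 0.03 and 0.05 m) or (y of pin_a in the frame of carrier between -0.14 and -0.1 m and y of roll_a in the frame of rack between 0.11 and 0.13 m)) and x of roll_a in the frame of rack between -0.01 and 0.01 m and z of each of roll_a, roll_b, roll_c, roll_d in the frame of rack below 0.014 m and angle between each of roll_a, roll_b, roll_c, roll_d's own z axis and vertical below 0.08 rad and linear speed of each of roll_a, roll_b, roll_c, roll_d below 0.02 m/s and contact force between each of roll_a, roll_b, roll_c, roll_d and the fingers below 0.1 N and ((y of pin_b in the frame of carrier between 0.1 and 0.14 m and y of roll_b in the frame of rack between -0.13 and -0.11 m) or (y of pin_b in the frame of carrier between 0.02 and 0.06 m and y of roll_b in the frame of rack between -0.05 and -0.03 m) or (y of pin_b in the frame of carrier between -0.06 and -0.02 m and y of roll_b in the frame of rack between 0.03 and 0.05 m) or (y of pin_b in the frame of carrier between -0.14 and -0.1 m and y of roll_b in the frame of rack between 0.11 and 0.13 m)) and x of roll_b in the frame of rack between -0.01 and 0.01 m and ((y of pin_c in the frame of carrier between 0.1 and 0.14 m and y of roll_c in the frame of rack between -0.13 and -0.11 m) or (y of pin_c in the frame of carrier between 0.02 and 0.06 m and y of roll_c in the frame of rack between -0.05 and -0.03 m) or (y of pin_c in the frame of carrier between -0.06 and -0.02 m and y of roll_c in the frame of rack between 0.03 and 0.05 m) or (y of pin_c in the frame of carrier between -0.14 and -0.1 m and y of roll_c in the frame of rack between 0.11 and 0.13 m)) and x of roll_c in the frame of rack between -0.01 and 0.01 m and ((y of pin_d in the frame of carrier between 0.1 and 0.14 m and y of roll_d in the frame of rack between -0.13 and -0.11 m) or (y of pin_d in the frame of carrier between 0.02 and 0.06 m and y of roll_d in the frame of rack between -0.05 and -0.03 m) or (y of pin_d in the frame of carrier between -0.06 and -0.02 m and y of roll_d in the frame of rack between 0.03 and 0.05 m) or (y of pin_d in the frame of carrier between -0.14 and -0.1 m and y of roll_d in the frame of rack between 0.11 and 0.13 m)) and x of roll_d in the frame of rack between -0.01 and 0.01 m); the robot touches nothing.
It also fails if it takes over 96 s, if anything falls off the work surface, if the arm or the gripper's body presses on something with over 40 N, if the wrist force passes 120 N, or if a joint passes its speed limit or range.

### The arm

A 7-joint arm with a two-finger parallel gripper is mounted at the origin on the work surface; the furniture and walls round the work are solid. World frame = base frame: x ahead of the robot, y to its left, z up, the work surface at z = 0. Lengths are in m, angles in rad, forces in N, time in s.
With the tool pointing down it reaches from about 0.425 to 0.825 m from the base axis. Payload 3.6 kg.
Tool frame: the origin (TCP) lies midway between the tips of the shut fingers; the grasp point (between the pads) lies robot.hold_point_z behind it (robot.hold_point_z is the distance from the TCP to the grasp point, in m); z points along the fingers, y is the line along which they close (so a half turn about z gives the same grasp; the last joint's range is limited). The gripper opens to 93 mm and grips with 3 to 60 N. Pads are 15 mm wide; open, the fingers measure 128 mm over their backs; the gripper's body (75 mm by 188 mm) begins 65 mm behind the grasp point.
Start: joints at [1.117, 0.615, -0.013, 1.423, 0.008, 1.103, -0.04], TCP at [0.27, -0.591, 0.187] pointing down, gripper open.
Joint ranges: [-3.12, 3.12], [-0.3, 2.06], [-1.34, 1.32], [0.26, 2.42], [-1.36, 4.5], [0.01, 1.98], [-2.84, 2.84]. Speed limits (rad/s): [2.79, 2.79, 3.14, 3.14, 3.14, 3.14, 3.14].

### API

Orientations are given as a unit quaternion [x, y, z, w].
In Python, from cell import robot gives the robot as it stands.
- The arm moves only by the shell command python3 -m pendant 'ROWS' [FORCE]. ROWS is JSON, a list that holds one entry, the list of rows, each a list of 7 numbers: the shift along the tool's x, y, z as a fraction of full scale, then the turn, a rotation vector about the tool's x, y, z as a fraction of full scale, then the finger opening in mm, from 0 to 93. In form: [[[x, y, z, rx, ry, rz, gripper], ...]]. A call has 1 to 20 rows; each row shifts and turns the commanded pose from where the row before left it, along the tool's axes as they then stand; what a row does not reach is not made up. Full scale, the value 1, is 25 mm for a shift and 5 degrees for a turn. A row lasts 1/10 s, in which the tool goes at most 50 mm and 8.59 degrees, less where a joint would pass 70% of its speed; a pose out of reach is approached as far as the arm can. A call with a number of a shift or a turn outside -1 to 1 is refused whole. A call with a gripper value outside its range is refused whole. The fingers move at their own pace and stop on an object; FORCE is the grip in N (left out, the last holds). Time passes only in rows, so rows that do not move let the fingers close. It gives the time, the measured TCP pose, the force, the opening and the grip force at its end, in the units of the state.
- robot.state(): the state, without advancing time (a new reading comes with each control period).
- robot.read_camera(name): name is "scene" or "top" or "wrist"; returns (picture, depth): 400x640x3 uint8, red, green, blue; 400x640 float32, m along the optical axis (not along the pixel's ray), 0 where there is no reading.
- robot.calibration(name): a dict with "fx", "fy", "cx", "cy" (pixels), "origin" and "orientation" of the camera in the world; the wrist camera has in their place "T_tool_cam" (4x4, takes a point from camera to tool coordinates, whose origin is the TCP and whose axes are the flange's). Camera axes: x right, y up, looking along -z (the intrinsics and any distortion apply to the point x, -y, -z); pixel columns grow to the right and rows downward; lengths in m; the calibration is good to about 2 mm. A picture is of the moment at which its call begins: read the wrist's pose just before it. calibration takes no time and is no camera call.
- robot.close_job(): hands the job in; it is judged then, once.
The state is a dict: "clock": time; "joint_pos": joint angles; "qvel": joint speeds; "tau": joint torques, N m; "position": TCP position; "orientation": TCP orientation; "ft_force": force on the tool from outside, world axes, zero at the start; "moment": the same for the moment, N m; "finger_gap": finger opening in m; "grip_force": force on a finger pad.
Only numpy, scipy, OpenCV 4.12 (cv2) and the standard library are available. Lean on these libraries where they do the work, as an engineer would, in place of code of your own. Each camera call takes 0.05 s, during which the arm holds its last target. There are 200 camera calls.

## Working session

There is one attempt and no reset: what is moved stays moved. The work goes in short steps, Python scripts to look and compute and a shell command to move; the robot and the scene stay as the last step left them, time stands still between calls to the robot, and variables do not carry over. Pictures are saved under pics/ and viewed, at most 14 in all, crops included, and the job is handed in when it is done.

```bash
ls; mkdir -p pics; python3 - <<'E'
from cell import robot
import cv2,numpy as np
s=robot.state();print(s, robot.hold_point_z)
for n in("top","scene"):
    p,d=robot.read_camera(n);np.savez(n,p=p,d=d);cv2.imwrite(f"pics/{n}0.png",p[:,:,::-1]);print(robot.calibration(n))
print(robot.calibration("wrist"))
E
```

```text
pics
{'clock': 0.0, 'joint_pos': array([ 1.11650196,  0.61590268, -0.01259426,  1.4248829 ,  0.00811387,
        1.10338426, -0.04036825]), 'qvel': array([ 1.56082011e-04, -4.98176597e-04, -9.12922661e-04,  9.86098594e-05,
       -4.60562309e-04,  1.24478039e-03, -8.87845450e-05]), 'tau': array([ 9.29631165e-05, -4.58929610e+01,  2.08845316e-01, -1.65742117e+01,
       -6.11174852e-02,  2.05051736e-02,  2.28090453e-04]), 'position': array([ 0.26929602, -0.5906422 ,  0.18579737]), 'orientation': array([ 9.77201137e-01,  2.12311898e-01, -2.97828285e-04, -1.22773335e-03]), 'ft_force': array([-0.09013095, -0.3508585 , -0.38320104]), 'moment': array([-0.05143801,  0.02888885, -0.04024887]), 'grip_force': 0.0, 'finger_gap': 0.09294994089876375} 0.0188
{'fx': 475.11283211060464, 'fy': 475.11283211060464, 'cx': 313.28886606872953, 'cy': 194.19431575432802, 'origin': array([ 0.19957215, -0.14553136,  1.06578282]), 'orientation': array([ 0.07283084, -0.05936934, -0.69783612,  0.71006739])}
{'fx': 477.9916339891559, 'fy': 477.9916339891559, 'cx': 313.09263448904306, 'cy': 195.97210352362995, 'origin': array([-0.40300456, -0.73037383,  0.67581019]), 'orientation': array([ 0.42924529, -0.22503435, -0.38309671,  0.78634912])}
{'fx': 350.5509977825711, 'fy': 350.5509977825711, 'cx': 317.02275204372626, 'cy': 204.19820570714344, 'T_tool_cam': array([[ 8.67077528e-04,  9.69578572e-01,  2.44778760e-01,
         6.77654339e-02],
       [ 9.99999529e-01, -9.47527449e-04,  2.10905517e-04,
        -2.68325952e-04],
       [ 4.36424063e-04,  2.44778461e-01, -9.69578937e-01,
        -1.98078501e-01],
       [ 0.00000000e+00,  0.00000000e+00,  0.00000000e+00,
         1.00000000e+00]])}
```

View pics/top0.png

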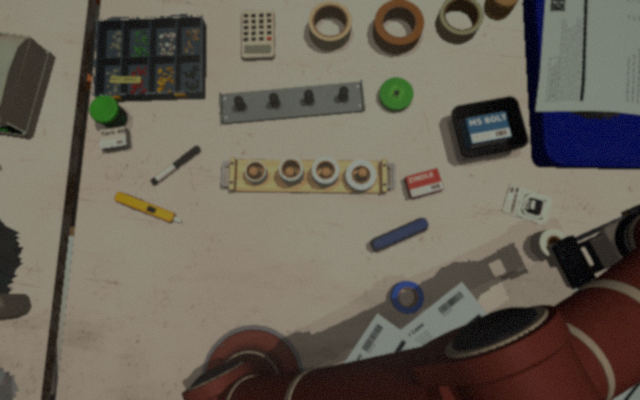

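View pics/scene0.png

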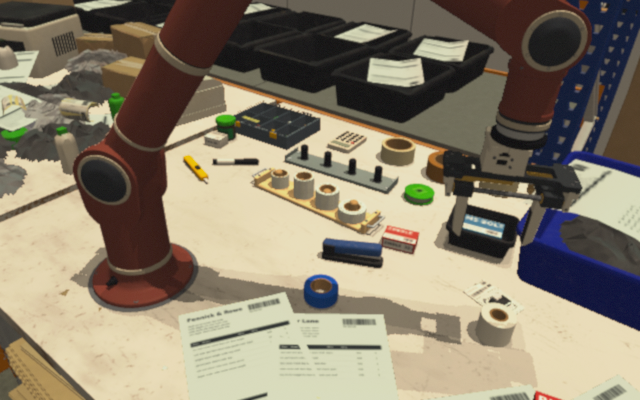

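The carrier is near (307,175) in the top view, with four white-sided rolls at (255,172), (291,170), (324,171) and (360,176). The empty grey rack is behind it at (291,102). The blue look-alike at (407,296) and the roll by the gripper at (550,241) are decoys. Next I measure from depth.

```bash
cat > h.py <<'E'
import numpy as np
from scipy.spatial.transform import Rotation as R
from cell import robot
def world(d,n,T=None):
    c=robot.calibration(n);v,u=np.mgrid[:d.shape[0],:d.shape[1]]
    P=np.stack([(u-c['cx'])/c['fx']*d,-(v-c['cy'])/c['fy']*d,-d],-1)
    if T is None: return P@R.from_quat(c['orientation']).as_matrix().T+c['origin']
    return P@T[:3,:3].T+T[:3,3]
E
python3 - <<'E'
from h import *
import cv2
z=np.load('top.npz');p,d=z['p'],z['d'];W=world(d,'top')
b=(d>0)&(W[...,2]<.02);m=np.zeros_like(b);m[60:220,210:410]=1
print('bench z',np.median(W[200:230,220:340,2]),np.median(W[135:150,230:340,2]))
Z=W[...,2]
for n,(u,v) in dict(r1=(255,172),r2=(291,170),r3=(324,171),r4=(360,176)).items():
    s=np.zeros_like(b);s[v-28:v+28,u-17:u+18]=1
    s&=(d>0)&(Z>.030); P=W[s]
    top=np.percentile(P[:,2],95)
    (cx,cy),r=cv2.minEnclosingCircle(P[:,:2].astype(np.float32))
    print(n,s.sum(),np.percentile(P[:,2],[10,50,80,95]),P[:,:2].mean(0),cx,cy,r)
for n,(u0,u1,v0,v1) in dict(rack=(216,368,78,126),carrier=(216,396,150,200)).items():
    s=np.zeros_like(b);s[v0:v1,u0:u1]=1;s&=(d>0)&(Z>.006)
    print(n,s.sum(),cv2.minAreaRect(W[s][:,:2].astype(np.float32)))
    q=s&(Z>.035)
    if n=='rack':
        k,l,st,ce=cv2.connectedComponentsWithStats(q.astype(np.uint8))
        for i in range(1,k): print(st[i],W[l==i].mean(0),W[l==i].max(0))
o=p[60:220,200:420,::-1];cv2.imwrite('pics/crop1.png',cv2.resize(o,None,fx=3.5,fy=3.5,interpolation=cv2.INTER_CUBIC))
E
```

```text
bench z -0.0004245562196921737 -0.000308390100485223
r1 294 [0.0352039  0.04639987 0.05205533 0.05555822] [0.44167005 0.00591715] 0.44281497597694397 0.004621281288564205 0.02427738532423973
r2 468 [0.04136998 0.06361406 0.06695361 0.06885862] [ 0.44227541 -0.0744891 ] 0.4441591203212738 -0.07464756071567535 0.02722708135843277
r3 558 [0.04141825 0.05532694 0.05734285 0.05900129] [ 0.44284521 -0.14953553] 0.4448922872543335 -0.14919763803482056 0.030738050118088722
r4 639 [0.03560552 0.03869782 0.04121473 0.05415045] [ 0.43926774 -0.22847764] 0.44023141264915466 -0.22851720452308655 0.03467366844415665
rack 4242 ((0.6087251305580139, -0.06999260187149048), (0.09615679085254669, 0.33592891693115234), 6.143767833709717)
[339  86  10  12  92] [ 0.62896721 -0.18773529  0.05043801] [ 0.64332737 -0.17794488  0.05902471]
[304  90  10  11  92] [ 0.62015698 -0.10890956  0.05054555] [ 0.63145258 -0.09838952  0.05857988]
[269  93  10  11  91] [ 0.61186492 -0.02988851  0.05080776] [ 0.62360037 -0.01918357  0.05834552]
[234  96  10  12  91] [0.60347203 0.04910827 0.0506583 ] [0.61617986 0.05956396 0.05831804]
carrier 5359 ((0.4435320496559143, -0.1077827662229538), (0.39222532510757446, 0.1113409623503685), 89.49832153320312)
```

View pics/crop1.png

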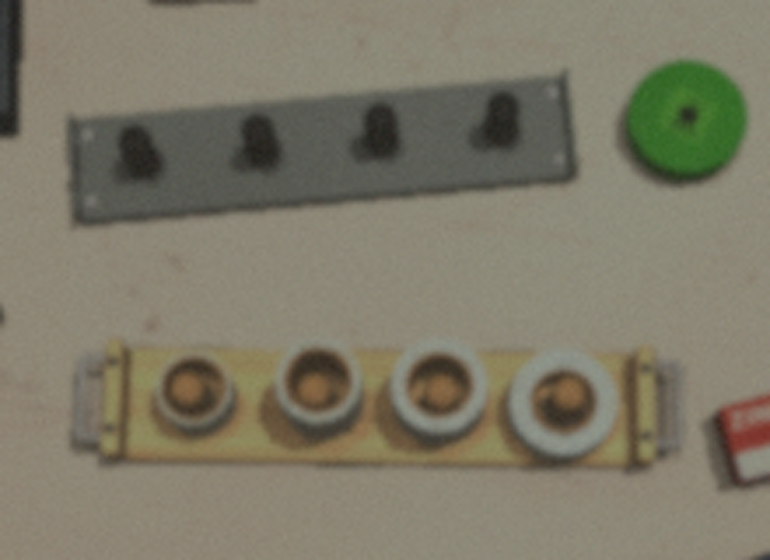

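From left to right the heights and widths identify the rolls as d (46 mm top), c (66), b (56) and a (38, wide). So a goes to the rack's leftmost pin, then b, c, d. I'll turn the tool so that it closes across the row and move over roll a.

```bash
python3 -m pendant '[[[0,0,0,0,0,-1,93],[0,0,0,0,0,-1,93],[0,0,0,0,0,-1,93],[0,0,0,0,0,-1,93],[0,0,0,0,0,-1,93],[0,0,0,0,0,-1,93],[0,0,0,0,0,-1,93],[0,0,0,0,0,-1,93],[0,0,0,0,0,-1,93],[0,0,0,0,0,-1,93],[0,0,0,0,0,-1,93],[0,0,0,0,0,-1,93],[0,0,0,0,0,-1,93],[0,0,0,0,0,-0.1,93]]]'
python3 -m pendant '[[[0.9,0.42,0,0,0,0,93],[0.9,0.42,0,0,0,0,93],[0.9,0.42,0,0,0,0,93],[0.9,0.42,0,0,0,0,93],[0.9,0.42,0,0,0,0,93],[0.9,0.42,0,0,0,0,93],[0.9,0.42,0,0,0,0,93],[0.9,0.42,0,0,0,0,93],[0.9,0.42,0,0,0,0,93],[0.9,0.42,0,0,0,0,93],[0.9,0.42,0,0,0,0,93],[0.9,0.42,0,0,0,0,93],[0.9,0.42,0,0,0,0,93],[0.9,0.42,0,0,0,0,93],[0.9,0.42,0,0,0,0,93],[0.9,0.5,0,0,0,0,93],[0,0,0,0,0,0,93],[0,0,0,0,0,0,93],[0,0,0,0,0,0,93]]]'
python3 - <<'E'
from h import *
import cv2
s=robot.state();p,d=robot.read_camera('wrist')
T=np.eye(4);T[:3,:3]=R.from_quat(s['orientation']).as_matrix();T[:3,3]=s['position']
T=T@robot.calibration('wrist')['T_tool_cam'];W=world(d,'wrist',T);np.savez('w1',p=p,W=W,d=d)
print(s['position'],s['orientation'],s['clock'],T[:3,3])
cv2.imwrite('pics/w1.png',p[:,:,::-1])
p,d=robot.read_camera('top');z=np.load('top.npz');d0=z['d'];W0=world(d0,'top')
q=(d0>0)&(W0[...,2]>.053);q[:78]=0;q[112:]=0;q[:,:216]=0;q[:,368:]=0
k,l,st,ce=cv2.connectedComponentsWithStats(q.astype(np.uint8))
for i in range(1,k): print(st[i],W0[l==i].mean(0))
E
```

```text
clock: 1.5
position: [0.2692, -0.5911, 0.1863]
orientation: [0.707, 0.707, 0.0, -0.001]
ft_force: [-0.4, 0.1, 0.7]
finger_gap: 0.093
grip_force: 0.0
clock: 3.4
position: [0.4387, -0.2328, 0.1868]
orientation: [0.708, 0.706, -0.001, -0.0]
ft_force: [-0.5, -0.3, 0.5]
finger_gap: 0.093
grip_force: 0.0
[ 0.43870452 -0.23282828  0.18676611] [ 7.08027713e-01  7.06184387e-01 -5.99109370e-04 -1.00654621e-04] 3.4 [ 0.4392355  -0.16485338  0.3847973 ]
[340  87   8   7  36] [ 0.63106292 -0.18737161  0.05525015]
[304  90  10   7  39] [ 0.62294421 -0.10849808  0.05573937]
[269  93   9   8  38] [ 0.61379879 -0.0295305   0.05567833]
[234  96   9   9  40] [0.60572452 0.04981978 0.05542126]
```

View pics/w1.png

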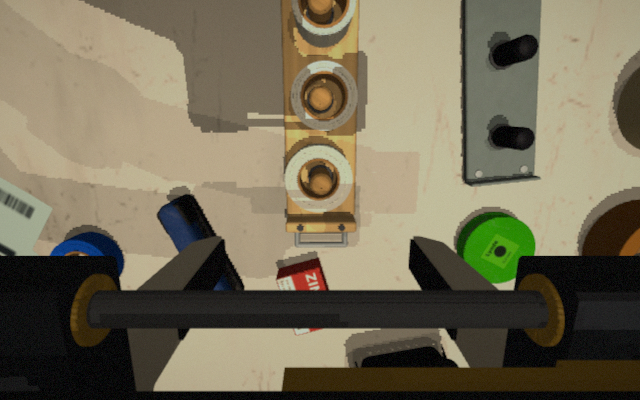

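The wrist view shows roll a at (319,180), roll b at (322,97), and the rack pins with tips at about (525,48) and (523,138). I'll cross-check the positions from this closer view.

```bash
python3 - <<'E'
from h import *
import cv2
z=np.load('w1.npz');W=z['W'];d=z['d'];Z=W[...,2]
print('bench',np.median(Z[200:240,400:440]))
for n,(u0,u1,v0,v1),lo,hi in [('a',(275,360,135,219),.034,.042),('b',(280,365,55,135),.050,.060),('pin',(495,545,110,150),.051,.06),('pin',(495,545,25,70),.051,.06)]:
    m=np.zeros(Z.shape,bool);m[v0:v1,u0:u1]=1;m&=(d>0)&(Z>lo)&(Z<hi)
    P=W[m];
    if n in 'ab': P=P[np.hypot(*(P[:,:2]-np.median(P[:,:2],0)).T)>.016]
    print(n,m.sum(),P.mean(0),P.min(0),P.max(0),cv2.fitEllipse(P[:,:2].astype(np.float32)) if n in'ab' else '')
E
```

```text
bench -0.00034760815348380825
a 2549 [ 0.44033013 -0.22597505  0.03841674] [ 0.40634674 -0.26105907  0.03401121] [ 0.47390163 -0.19283484  0.04125517] ((0.44031018018722534, -0.2265564352273941), (0.05759354308247566, 0.0576292909681797), 2.0330543518066406)
b 2704 [ 0.44541027 -0.14716727  0.05650131] [ 0.41530476 -0.17775547  0.0501828 ] [ 0.47487367 -0.11826602  0.05918582] ((0.445303738117218, -0.1480836570262909), (0.05159387364983559, 0.051646482199430466), 167.10400390625)
pin 377 [ 0.63061797 -0.18601944  0.05399158] [ 0.62188783 -0.19571439  0.05105338] [ 0.64112413 -0.17636028  0.05719909] 
pin 457 [ 0.62199555 -0.10726935  0.05390414] [ 0.61225789 -0.1174      0.05101511] [ 0.63279502 -0.09684114  0.05731281]
```

```bash
python3 -m pendant '[[[0.24,0.06,0.8,0,0,0,93],[0,0,1,0,0,0,93],[0,0,1,0,0,0,93],[0,0,1,0,0,0,93],[0,0,1,0,0,0,93],[0,0,1,0,0,0,93],[0,0,0.6,0,0,0,93],[0,0,0.4,0,0,0,93],[0,0,0,0,0,0,93],[0,0,0,0,0,0,60],[0,0,0,0,0,0,60],[0,0,0,0,0,0,60],[0,0,0,0,0,0,60],[0,0,0,0,0,0,60],[0,0,0,0,0,0,60]]]' 25
```

```text
clock: 5.0
position: [0.4412, -0.2254, 0.0171]
orientation: [0.707, 0.707, 0.0, 0.0]
ft_force: [0.3, 0.1, -0.6]
finger_gap: 0.0602
grip_force: 0.0
```

```bash
python3 - <<'E'
from h import *
import cv2
p,d=robot.read_camera('wrist');p2,_=robot.read_camera('scene')
a=cv2.resize(p2[150:290,220:420],(800,560))[:,:,::-1]
cv2.imwrite('pics/m2.png',np.hstack([cv2.resize(p[:,:,::-1],(400,250)),cv2.resize(a,(400,250))]))
E
```

```text
(no output)
```

View pics/m2.png

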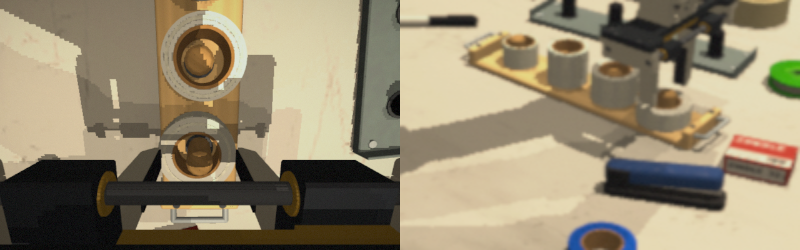

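```bash
cat >> h.py <<'E'
def wrist():
    s=robot.state();p,d=robot.read_camera('wrist')
    T=np.eye(4);T[:3,:3]=R.from_quat(s['orientation']).as_matrix();T[:3,3]=s['position']
    return p,d,world(d,'wrist',T@robot.calibration('wrist')['T_tool_cam']),s
E
python3 - <<'E'
from h import *
import cv2
p,d,W,s=wrist();Z=W[...,2]
print(s['finger_gap'],s['grip_force'])
m=(d>0)&(Z>.033)&(Z<.044)&(abs(W[...,0]-.44)<.05)&(abs(W[...,1]+.225)<.045)
P=W[m];print(m.sum(),P.mean(0),P.min(0),P.max(0))
p,d=robot.read_camera('top');W=world(d,'top');Z=W[...,2]
m=(d>0)&(Z>.033)&(Z<.044)&(abs(W[...,0]-.44)<.05)&(abs(W[...,1]+.225)<.045)
P=W[m];print(m.sum(),P.mean(0),P.min(0),P.max(0))
cv2.imwrite('pics/w3.png',np.vstack([cv2.resize(p[140:220,200:400,::-1],(700,280)),cv2.resize(wrist()[0][130:400,80:560,::-1],(700,320))]))
E
```

```text
0.060312293749651046 0.0
7763 [ 0.4408648  -0.22118859  0.03834573] [ 0.40719627 -0.2520492   0.03300026] [ 0.47372608 -0.19254052  0.04388719]<stdin>:9: RuntimeWarning: Mean of empty slice.
  ret = um.true_divide(
Traceback (most recent call last):
ValueError: zero-size array to reduction operation minimum which has no identity
```

```bash
python3 -m pendant '[[[0,0,0,0,0,0,40],[0,0,0,0,0,0,40],[0,0,0,0,0,0,40],[0,0,0,0,0,0,40]]]' 25
python3 - <<'E'
from h import *
import cv2
p,d=robot.read_camera('scene')
cv2.imwrite('pics/w3.png',np.vstack([cv2.resize(p[160:250,260:400,::-1],(560,360)),cv2.resize(wrist()[0][130:400,80:560,::-1],(560,240))]))
E
```

```text
clock: 5.6
position: [0.4411, -0.2253, 0.017]
orientation: [0.707, 0.707, 0.0, -0.0]
ft_force: [-0.1, 0.1, 0.4]
finger_gap: 0.0404
grip_force: 0.0
```

View pics/w3.png

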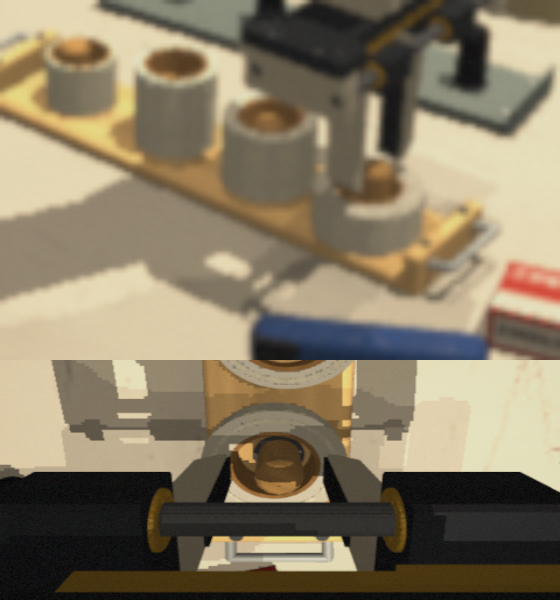

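```bash
python3 - <<'E'
from h import *
p,d,W,s=wrist()
print(s['position'],s['finger_gap'])
# along image columns through fingers: print world at grid
for v in range(240,345,12):
    print(v,[(u,tuple(np.round(W[v,u]*1000).astype(int)),tuple(p[v,u])) for u in (240,255,270,390,405,420)] if 0 else [(u,*np.round(W[v,u]*1000).astype(int)) for u in (235,250,265,280,370,385,400,415)])
E
```

```text
[ 0.44110228 -0.22534216  0.01695822] 0.04010984680227777
240 [(235, np.int64(388), np.int64(-236), np.int64(0)), (250, np.int64(397), np.int64(-236), np.int64(-1)), (265, np.int64(416), np.int64(-216), np.int64(55)), (280, np.int64(422), np.int64(-222), np.int64(39)), (370, np.int64(467), np.int64(-216), np.int64(55)), (385, np.int64(486), np.int64(-236), np.int64(-1)), (400, np.int64(495), np.int64(-236), np.int64(0)), (415, np.int64(505), np.int64(-236), np.int64(-1))]
252 [(235, np.int64(387), np.int64(-244), np.int64(-1)), (250, np.int64(412), np.int64(-216), np.int64(70)), (265, np.int64(418), np.int64(-216), np.int64(70)), (280, np.int64(421), np.int64(-229), np.int64(38)), (370, np.int64(465), np.int64(-215), np.int64(71)), (385, np.int64(471), np.int64(-216), np.int64(70)), (400, np.int64(496), np.int64(-244), np.int64(-1)), (415, np.int64(505), np.int64(-244), np.int64(1))]
264 [(235, np.int64(408), np.int64(-216), np.int64(83)), (250, np.int64(414), np.int64(-216), np.int64(82)), (265, np.int64(420), np.int64(-217), np.int64(81)), (280, np.int64(421), np.int64(-235), np.in
[... 2079 characters left out ...]
64(151)), (280, np.int64(434), np.int64(-199), np.int64(152)), (370, np.int64(452), np.int64(-198), np.int64(152)), (385, np.int64(455), np.int64(-199), np.int64(150)), (400, np.int64(459), np.int64(-199), np.int64(151)), (415, np.int64(461), np.int64(-199), np.int64(151))]
336 [(235, np.int64(420), np.int64(-213), np.int64(135)), (250, np.int64(420), np.int64(-225), np.int64(117)), (265, np.int64(405), np.int64(-308), np.int64(-1)), (280, np.int64(418), np.int64(-290), np.int64(25)), (370, np.int64(479), np.int64(-307), np.int64(-1)), (385, np.int64(463), np.int64(-226), np.int64(117)), (400, np.int64(463), np.int64(-214), np.int64(133)), (415, np.int64(462), np.int64(-203), np.int64(150))]
```

```bash
python3 - <<'E'
from h import *
p,d,W,s=wrist();Z=W[...,2]
m=(d>0)&(abs(W[...,1]+.216)<.002)&((abs(W[...,0]-.415)<.012)|(abs(W[...,0]-.467)<.012))
print(np.histogram(Z[m],bins=np.arange(.0,.12,.004)))
for u in (268,272,276,364,367): print(u,[tuple(np.round(W[v,u]*1000).astype(int).tolist()) for v in range(216,250,3)])
E
```

```text
(array([  2,   0,  71,   0,   0,   0,   0,   0,   1, 453,   6,   1,  59,
       130, 170, 197, 211, 223, 270, 277, 308, 337, 356, 357, 360, 324,
        97,   0,   0]), array([0.   , 0.004, 0.008, 0.012, 0.016, 0.02 , 0.024, 0.028, 0.032,
       0.036, 0.04 , 0.044, 0.048, 0.052, 0.056, 0.06 , 0.064, 0.068,
       0.072, 0.076, 0.08 , 0.084, 0.088, 0.092, 0.096, 0.1  , 0.104,
       0.108, 0.112, 0.116]))
268 [(415, -209, 38), (416, -210, 38), (416, -211, 40), (415, -213, 39), (416, -215, 39), (415, -217, 38), (415, -218, 40), (417, -216, 50), (418, -216, 55), (418, -216, 59), (419, -216, 62), (419, -216, 66)]
272 [(418, -209, 37), (418, -210, 39), (418, -212, 39), (417, -214, 37), (418, -215, 39), (417, -217, 38), (417, -218, 38), (419, -216, 49), (419, -216, 54), (420, -216, 59), (420, -217, 59), (420, -218, 62)]
276 [(420, -208, 39), (420, -211, 37), (420, -212, 38), (420, -213, 39), (420, -215, 39), (420, -217, 38), (420, -218, 38), (420, -220, 39), (421, -217, 51), (422, -217, 56), (422, -218, 57), (421, -220, 56)]
364 [(466, -209, 38), (466, -210, 39), (466, -212, 38), (466, -213, 39), (466, -215, 38), (466, -217, 38), (466, -218, 39), (465, -216, 50), (464, -216, 55), (464, -216, 57), (463, -216, 63), (463, -217, 63)]
367 [(467, -208, 38), (468, -210, 38), (468, -212, 39), (468, -213, 39), (468, -215, 39), (468, -217, 39), (468, -218, 39), (466, -216, 50), (466, -216, 54), (465, -216, 59), (465, -216, 62), (464, -215, 68)]
```

The fingertips measure about z = 47 mm, while the reported TCP is at 17 mm, so the real tips sit 30 mm behind the reported TCP. The fingers closed above roll a without touching it. I'll reopen and check the tip height with the gripper open.

```bash
python3 -m pendant '[[[0,0,0,0,0,0,93],[0,0,0,0,0,0,93],[0,0,0,0,0,0,93],[0,0,0,0,0,0,93],[0,0,0,0,0,0,93],[0,0,0,0,0,0,93],[0,0,0,0,0,0,93],[0,0,0,0,0,0,93]]]' 25
python3 - <<'E'
from h import *
p,d,W,s=wrist();Z=W[...,2]
m=(d>0)&(abs(W[...,1]+.216)<.002)&(abs(abs(W[...,0]-.441)-.053)<.012)
print(s['finger_gap'],np.histogram(Z[m],bins=np.arange(.0,.08,.004)))
m=(d>0)&(Z>.036)&(Z<.041)&(abs(W[...,0]-.44)<.04)&(abs(W[...,1]+.225)<.045)
P=W[m];print(P.min(0),P.max(0))
E
```

```text
clock: 6.6
position: [0.4411, -0.2253, 0.017]
orientation: [0.707, 0.707, 0.0, -0.0]
ft_force: [0.3, -0.8, -0.3]
finger_gap: 0.0925
grip_force: 0.0
0.09254524360298823 (array([120,   0,   0,   0,   0,   0,   0,   0,   0,   0,   0,   0,  70,
       143, 195, 191, 231, 238, 264]), array([0.   , 0.004, 0.008, 0.012, 0.016, 0.02 , 0.024, 0.028, 0.032,
       0.036, 0.04 , 0.044, 0.048, 0.052, 0.056, 0.06 , 0.064, 0.068,
       0.072, 0.076]))
[ 0.40615438 -0.25194466  0.03600021] [ 0.47412365 -0.19267419  0.04098051]
```

```bash
python3 -m pendant '[[[-0.04,0,0.4,0,0,0,93],[0,0,0.4,0,0,0,93],[0,0,0.4,0,0,0,93],[0,0,0,0,0,0,93],[0,0,0,0,0,0,50],[0,0,0,0,0,0,50],[0,0,0,0,0,0,50],[0,0,0,0,0,0,50],[0,0,0,0,0,0,50],[0,0,0,0,0,0,50]]]' 25
```

```text
clock: 7.65
position: [0.4412, -0.2264, -0.0127]
orientation: [0.707, 0.707, 0.0, 0.0]
ft_force: [-0.9, 0.5, 2.5]
finger_gap: 0.0666
grip_force: 25.0
```

```bash
python3 -m pendant '[[[0,0,-0.8,0,0,0,50],[0,0,-0.9,0,0,0,50],[0,0,-0.9,0,0,0,50],[0,0,-0.8,0,0,0,50],[0.9,0.5,0,0,0,0,50],[0.93,0.55,0,0,0,0,50],[0.93,0.55,0,0,0,0,50],[0.93,0.55,0,0,0,0,50],[0.93,0.55,0,0,0,0,50],[0.93,0.55,0,0,0,0,50],[0.93,0.55,0,0,0,0,50],[0.93,0.55,0,0,0,0,50],[0.93,0.55,0,0,0,0,50],[0.93,0.55,0,0,0,0,50],[0.93,0.55,0,0,0,0,50],[0.88,0.58,0,0,0,-0.61,50],[0,0,0,0,0,-0.61,50],[0,0,0,0,0,0,50],[0,0,0,0,0,0,50]]]' 25
python3 - <<'E'
from h import *
p,d,W,s=wrist();Z=W[...,2]
print(s['position'],R.from_quat(s['orientation']).as_matrix()[:2,0])
import cv2;cv2.imwrite('pics/w4.png',p[:,:,::-1])
pt,dt=robot.read_camera('top');Wt=world(dt,'top')
for w,dd in((W,d),(Wt,dt)):
  z=w[...,2];m=(dd>0)&(z>.118)&(z<.130)&(abs(w[...,0]-.606)<.04)&(abs(w[...,1]-.05)<.05)
  P=w[m];print(m.sum(),P.min(0),P.max(0),P.mean(0)) if m.sum() else 0
E
```

```text
clock: 9.55
position: [0.6049, 0.0498, 0.0715]
orientation: [0.669, 0.743, -0.001, -0.0]
ft_force: [-0.4, 0.4, -1.6]
finger_gap: 0.0668
grip_force: 25.0
[0.60488759 0.04977518 0.07150802] [-0.10459707  0.99451446]
8766 [0.56600507 0.01513717 0.11800798] [0.6459597  0.08401647 0.12998693] [0.60451052 0.06116677 0.12265954]
```

View pics/w4.png

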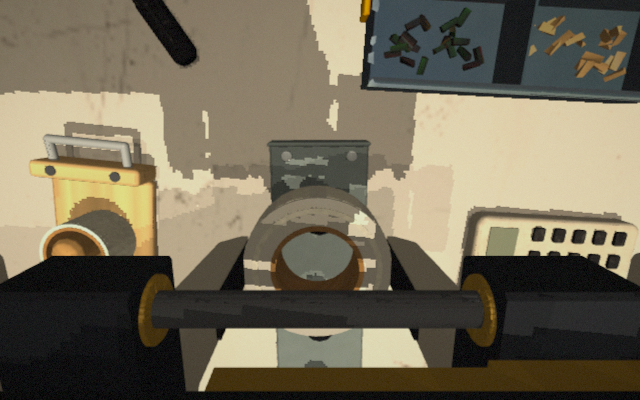

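Roll a is held level and centred over the leftmost pin. I'll lower and release it.

```bash
python3 -m pendant '[[[0.02,0.04,0.6,0,0,0,50],[0,0,0.6,0,0,0,50],[0,0,0.6,0,0,0,50],[0,0,0.6,0,0,0,50],[0,0,0.4,0,0,0,50],[0,0,0.3,0,0,0,50],[0,0,0.2,0,0,0,50],[0,0,0,0,0,0,50],[0,0,0,0,0,0,50]]]' 25
```

```text
clock: 10.55
position: [0.6069, 0.0515, -0.0102]
orientation: [0.668, 0.744, 0.0, 0.0]
ft_force: [-0.5, 0.3, -1.6]
finger_gap: 0.0666
grip_force: 25.0
```

```bash
python3 -m pendant '[[[0,0,0.08,0,0,0,50],[0,0,0,0,0,0,50],[0,0,0,0,0,0,93],[0,0,0,0,0,0,93],[0,0,0,0,0,0,93],[0,0,0,0,0,0,93],[0,0,0,0,0,0,93],[0,0,-0.6,0,0,0,93],[0,0,-1,0,0,0,93],[0,0,-1,0,0,0,93],[0,0,-1,0,0,0,93],[0,0,0,0,0,0.61,93],[0,0,0,0,0,0.61,93],[0,0,0,0,0,0,93]]]' 25
python3 -m pendant '[[[-0.88,-0.72,0,0,0,0,93],[-0.88,-0.72,0,0,0,0,93],[-0.88,-0.72,0,0,0,0,93],[-0.88,-0.72,0,0,0,0,93],[-0.88,-0.72,0,0,0,0,93],[-0.88,-0.72,0,0,0,0,93],[-0.88,-0.72,0,0,0,0,93],[-0.88,-0.72,0,0,0,0,93],[-0.88,-0.72,0,0,0,0,93],[0,0,0,0,0,0,93],[0,0,0,0,0,0,93]]]'
python3 - <<'E'
from h import *
p,d,W,s=wrist()
print(s['position'],R.from_quat(s['orientation']).as_matrix()[:2,0])
pt,dt=robot.read_camera('top');Wt=world(dt,'top')
def rng(n,w,dd,lo,hi,x,y,r=.045):
  z=w[...,2];m=(dd>0)&(z>lo)&(z<hi)&(abs(w[...,0]-x)<r)&(abs(w[...,1]-y)<r)
  P=w[m]
  if len(P): print(n,len(P),P.min(0)[:2],P.max(0)[:2],(P.min(0)+P.max(0))[:2]/2,np.median(P[:,2]))
rng('a top',Wt,dt,.033,.044,.606,.05)
rng('b',W,d,.050,.060,.445,-.148,.037);rng('c',W,d,.060,.071,.444,-.0735,.037);rng('c top',Wt,dt,.060,.071,.444,-.0735,.037)
E
```

```text
clock: 11.95
position: [0.6069, 0.0514, 0.0789]
orientation: [0.707, 0.707, 0.001, 0.001]
ft_force: [0.1, -0.2, -0.4]
finger_gap: 0.093
grip_force: 0.0
clock: 13.05
position: [0.4449, -0.147, 0.078]
orientation: [0.707, 0.707, 0.0, 0.0]
ft_force: [-0.1, 0.3, 0.6]
finger_gap: 0.0927
grip_force: 0.0
[ 0.44491265 -0.14695257  0.07798449] [1.91752727e-04 9.99999981e-01]
a top 514 [0.57258941 0.01570563] [0.6415553 0.083331 ] [0.60707235 0.04951831] 0.038478236031275204
b 4885 [ 0.41537797 -0.17841734] [ 0.4756514  -0.11744735] [ 0.44551469 -0.14793235] 0.05628756120590453
c 3557 [ 0.41834792 -0.09961173] [ 0.47126128 -0.04639836] [ 0.4448046  -0.07300504] 0.0666224926457682
c top 1 [ 0.46827324 -0.06362638] [ 0.46827324 -0.06362638] [ 0.46827324 -0.06362638] 0.06513332371159164
```

Roll a is seated with its top at 38 mm and its centre within 2 mm of the pin. Next is roll b.

```bash
python3 -m pendant '[[[-0.04,0.02,0.8,0,0,0,93],[0,0,0.8,0,0,0,93],[0,0,0.8,0,0,0,93],[0,0,0.5,0,0,0,93],[0,0,0.34,0,0,0,93],[0,0,0,0,0,0,93],[0,0,0,0,0,0,45],[0,0,0,0,0,0,45],[0,0,0,0,0,0,45],[0,0,0,0,0,0,45],[0,0,0,0,0,0,45],[0,0,0,0,0,0,45],[0,0,0,0,0,0,45],[0,0,0,0,0,0,45]]]' 25
```

```text
clock: 14.55
position: [0.4452, -0.1479, -0.0032]
orientation: [0.707, 0.707, 0.0, 0.0]
ft_force: [-1.6, -1.2, 5.2]
finger_gap: 0.0595
grip_force: 25.0
```

```bash
python3 -m pendant '[[[0,0,-0.8,0,0,0,45],[0,0,-0.9,0,0,0,45],[0,0,-0.9,0,0,0,45],[0,0,-0.8,0,0,0,45],[0.55,0.8,0,0,0,0,45],[0.6,0.85,0,0,0,0,45],[0.6,0.85,0,0,0,0,45],[0.6,0.85,0,0,0,0,45],[0.6,0.85,0,0,0,0,45],[0.6,0.85,0,0,0,0,45],[0.6,0.85,0,0,0,-0.61,45],[0,0,0,0,0,-0.61,45]]]' 25
python3 -m pendant '[[[0,0,0,0,0,0,45],[0,0,0,0,0,0,45]]]'
```

```text
clock: 15.75
position: [0.5951, -0.0397, 0.081]
orientation: [0.666, 0.746, 0.002, -0.0]
ft_force: [0.4, 0.1, -0.5]
finger_gap: 0.0595
grip_force: 25.0
clock: 15.95
position: [0.5915, -0.0445, 0.0807]
orientation: [0.669, 0.743, -0.001, -0.001]
ft_force: [0.3, -0.7, -1.2]
finger_gap: 0.0595
grip_force: 25.0
```

```bash
python3 -m pendant '[[[0.54,0.97,0,0,0,0,45],[0,0,0,0,0,0,45],[0,0,0.6,0,0,0,45],[0,0,0.6,0,0,0,45],[0,0,0.6,0,0,0,45],[0,0,0.6,0,0,0,45],[0,0,0.4,0,0,0,45],[0,0,0.3,0,0,0,45],[0,0,0.2,0,0,0,45],[0,0,0,0,0,0,45],[0,0,0,0,0,0,45]]]' 25
```

```text
clock: 17.05
position: [0.6156, -0.0278, -0.0007]
orientation: [0.668, 0.744, 0.0, 0.0]
ft_force: [-0.2, -0.6, -0.8]
finger_gap: 0.0594
grip_force: 25.0
```

```bash
python3 -m pendant '[[[0,0,0.08,0,0,0,45],[0,0,0,0,0,0,45],[0,0,0,0,0,0,93],[0,0,0,0,0,0,93],[0,0,0,0,0,0,93],[0,0,0,0,0,0,93],[0,0,0,0,0,0,93],[0,0,-0.6,0,0,0,93],[0,0,-1,0,0,0,93],[0,0,-1,0,0,0,93],[0,0,-1,0,0,0,93],[0,0,0,0,0,0.61,93],[0,0,0,0,0,0.61,93],[0,0,0,0,0,0,93]]]' 25
python3 -m pendant '[[[-0.22,-0.85,0,0,0,0,93],[-0.22,-0.85,0,0,0,0,93],[-0.22,-0.85,0,0,0,0,93],[-0.22,-0.85,0,0,0,0,93],[-0.22,-0.85,0,0,0,0,93],[-0.22,-0.85,0,0,0,0,93],[-0.22,-0.85,0,0,0,0,93],[-0.22,-0.85,0,0,0,0,93],[0,0,0,0,0,0,93],[0,0,0,0,0,0,93]]]'
cat >> h.py <<'E'
def rng(n,w,dd,lo,hi,x,y,r=.045):
  z=w[...,2];m=(dd>0)&(z>lo)&(z<hi)&(abs(w[...,0]-x)<r)&(abs(w[...,1]-y)<r)
  P=w[m]
  if len(P): print(n,len(P),P.min(0)[:2],P.max(0)[:2],(P.min(0)+P.max(0))[:2]/2,np.median(P[:,2]))
E
python3 - <<'E'
from h import *
p,d,W,s=wrist()
print(s['position'],R.from_quat(s['orientation']).as_matrix()[:2,0])
pt,dt=robot.read_camera('top');Wt=world(dt,'top')
rng('a top',Wt,dt,.033,.044,.606,.05,.039)
rng('b top',Wt,dt,.051,.062,.614,-.0285,.035)
rng('c',W,d,.060,.071,.4446,-.073,.037);rng('d',W,d,.041,.051,.443,.0055,.032)
E
```

```text
clock: 18.45
position: [0.6156, -0.0279, 0.0885]
orientation: [0.707, 0.707, 0.001, 0.001]
ft_force: [-0.6, 0.2, 0.5]
finger_gap: 0.0931
grip_force: 0.0
clock: 19.45
position: [0.4463, -0.0719, 0.0876]
orientation: [0.707, 0.707, 0.001, 0.001]
ft_force: [0.8, -0.4, 0.2]
finger_gap: 0.0928
grip_force: 0.0
[ 0.44632967 -0.07189976  0.08758533] [-7.74077432e-04  9.99999696e-01]
a top 203 [0.57314765 0.05266646] [0.63974165 0.08318809] [0.60644465 0.06792728] 0.03861690128495643
c 2763 [ 0.41826536 -0.0990866 ] [ 0.47100908 -0.04593869] [ 0.44463722 -0.07251265] 0.06654484840908756
d 1746 [ 0.41950817 -0.01653256] [0.46680211 0.03055337] [0.44315514 0.0070104 ] 0.04684533704361139
```

```bash
python3 -m pendant '[[[-0.03,-0.07,0.8,0,0,0,93],[0,0,0.8,0,0,0,93],[0,0,0.8,0,0,0,93],[0,0,0.6,0,0,0,93],[0,0,0.34,0,0,0,93],[0,0,0,0,0,0,93],[0,0,0,0,0,0,40],[0,0,0,0,0,0,40],[0,0,0,0,0,0,40],[0,0,0,0,0,0,40],[0,0,0,0,0,0,40],[0,0,0,0,0,0,40],[0,0,0,0,0,0,40],[0,0,0,0,0,0,40]]]' 25
```

```text
clock: 20.95
position: [0.4436, -0.0728, 0.0037]
orientation: [0.707, 0.707, 0.0, 0.0]
ft_force: [-0.3, 0.5, 3.0]
finger_gap: 0.0527
grip_force: 25.0
```

```bash
python3 -m pendant '[[[0,0,-0.8,0,0,0,40],[0,0,-0.9,0,0,0,40],[0,0,-0.9,0,0,0,40],[0,0,-0.8,0,0,0,40],[-0.15,0.75,0,0,0,0,40],[-0.18,0.9,0,0,0,0,40],[-0.18,0.9,0,0,0,0,40],[-0.18,0.9,0,0,0,0,40],[-0.18,0.9,0,0,0,0,40],[-0.18,0.9,0,0,0,0,40],[-0.18,0.9,0,0,0,0,40],[-0.16,0.9,0,0,0,0,40],[0,0.1,0,0,0,-0.61,40],[0,0,0,0,0,-0.61,40],[0,0,0,0,0,0,40],[0,0,0,0,0,0,40]]]' 25
python3 - <<'E'
from h import *
import cv2
p,d,W,s=wrist();cv2.imwrite('pics/w5.png',p[:,:,::-1])
rng('c',W,d,.140,.165,.6225,-.1075,.035);rng('b',W,d,.051,.062,.614,-.0285,.035);rng('a',W,d,.033,.044,.606,.05,.038)
pt,dt=robot.read_camera('top');Wt=world(dt,'top')
rng('c top',Wt,dt,.14,.165,.6225,-.1075,.035);rng('b top',Wt,dt,.051,.062,.614,-.0285,.035)
E
```

```text
clock: 22.55
position: [0.6216, -0.1075, 0.0879]
orientation: [0.669, 0.743, -0.0, -0.001]
ft_force: [-0.2, 0.2, -0.9]
finger_gap: 0.0526
grip_force: 25.0
c 6070 [ 0.5875021  -0.13424071] [ 0.65749861 -0.08035898] [ 0.62250035 -0.10729985] 0.15062571073736142
b 5464 [ 0.58595296 -0.05841555] [0.64568932 0.00206252] [ 0.61582114 -0.02817652] 0.05638237346470165
a 1715 [0.58097657 0.01633671] [0.63680982 0.03482749] [0.60889319 0.0255821 ] 0.03836584278402036
```

View pics/w5.png

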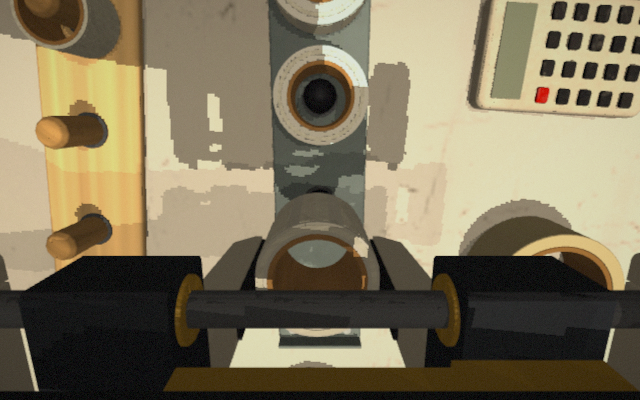

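Roll b is seated with the pin centred in its bore at (319,95). Roll c hangs level over its pin at (318,250), so I'll lower it.

```bash
python3 -m pendant '[[[0,0.03,0.6,0,0,0,40],[0,0,0.6,0,0,0,40],[0,0,0.6,0,0,0,40],[0,0,0.6,0,0,0,40],[0,0,0.4,0,0,0,40],[0,0,0.3,0,0,0,40],[0,0,0.2,0,0,0,40],[0,0,0,0,0,0,40],[0,0,0,0,0,0,40]]]' 25
```

```text
clock: 23.55
position: [0.6234, -0.1074, 0.0064]
orientation: [0.668, 0.744, 0.0, 0.0]
ft_force: [0.2, -1.0, -0.7]
finger_gap: 0.0522
grip_force: 25.0
```

```bash
python3 -m pendant '[[[0,0,0.09,0,0,0,40],[0,0,0,0,0,0,40],[0,0,0,0,0,0,93],[0,0,0,0,0,0,93],[0,0,0,0,0,0,93],[0,0,0,0,0,0,93],[0,0,0,0,0,0,93],[0,0,0,0,0,0,93],[0,0,-0.6,0,0,0,93],[0,0,-1,0,0,0,93],[0,0,-1,0,0,0,93],[0,0,-0.8,0,0,0,93],[0,0,0,0,0,0.61,93],[0,0,0,0,0,0.61,93],[0,0,0,0,0,0,93]]]' 25
python3 -m pendant '[[[0.57,-0.9,0,0,0,0,93],[0.57,-0.9,0,0,0,0,93],[0.57,-0.9,0,0,0,0,93],[0.57,-0.9,0,0,0,0,93],[0.57,-0.9,0,0,0,0,93],[0.57,-0.9,0,0,0,0,93],[0.57,-0.9,0,0,0,0,93],[0.57,-0.9,0,0,0,0,93],[0,0,0,0,0,0,93],[0,0,0,0,0,0,93]]]'
python3 - <<'E'
from h import *
p,d,W,s=wrist()
print(s['position'],R.from_quat(s['orientation']).as_matrix()[:2,0])
rng('d',W,d,.041,.051,.443,.0065,.032)
pt,dt=robot.read_camera('top');Wt=world(dt,'top')
rng('c top',Wt,dt,.06,.072,.6225,-.1075,.035)
E
```

```text
clock: 25.05
position: [0.6234, -0.1073, 0.0902]
orientation: [0.707, 0.707, 0.001, 0.001]
ft_force: [0.2, -0.2, 0.1]
finger_gap: 0.0931
grip_force: 0.0
clock: 26.05
position: [0.4435, 0.0068, 0.0894]
orientation: [0.706, 0.708, 0.001, 0.001]
ft_force: [0.4, -0.1, -0.4]
finger_gap: 0.0929
grip_force: 0.0
[0.44350582 0.00676414 0.08936349] [-0.00198283  0.99999803]
d 1567 [ 0.4200775  -0.01625264] [0.46666644 0.0309749 ] [0.44337197 0.00736113] 0.04668101202464947
c top 246 [ 0.59520513 -0.13523321] [ 0.65034646 -0.08353841] [ 0.62277579 -0.10938581] 0.06649916424340446
```

```bash
python3 -m pendant '[[[0.02,0,0.8,0,0,0,93],[0,0,0.9,0,0,0,93],[0,0,0.9,0,0,0,93],[0,0,0.8,0,0,0,93],[0,0,0.44,0,0,0,93],[0,0,0,0,0,0,93],[0,0,0,0,0,0,35],[0,0,0,0,0,0,35],[0,0,0,0,0,0,35],[0,0,0,0,0,0,35],[0,0,0,0,0,0,35],[0,0,0,0,0,0,35],[0,0,0,0,0,0,35],[0,0,0,0,0,0,35],[0,0,0,0,0,0,35]]]' 25
```

```text
clock: 27.65
position: [0.443, 0.0071, -0.0071]
orientation: [0.707, 0.707, 0.0, 0.0]
ft_force: [-1.1, 0.1, 3.3]
finger_gap: 0.046
grip_force: 25.0
```

```bash
python3 -m pendant '[[[0,0,-0.9,0,0,0,35],[0,0,-0.9,0,0,0,35],[0,0,-0.9,0,0,0,35],[0,0,-0.9,0,0,0,35],[-0.86,0.83,0,0,0,0,35],[-0.86,0.83,0,0,0,0,35],[-0.86,0.83,0,0,0,0,35],[-0.86,0.83,0,0,0,0,35],[-0.86,0.83,0,0,0,0,35],[-0.86,0.83,0,0,0,0,35],[-0.86,0.83,0,0,0,0,35],[-0.86,0.83,0,0,0,0,35],[-0.86,0.88,0,0,0,0,35],[0,0,0,0,0,-0.61,35],[0,0,0,0,0,-0.61,35],[0,0,0,0,0,0,35],[0,0,0,0,0,0,35],[0,0,0,0,0,0,35]]]' 25
```

```text
clock: 29.45
position: [0.6307, -0.1862, 0.0826]
orientation: [0.669, 0.744, -0.0, -0.0]
ft_force: [0.3, -0.0, -1.6]
finger_gap: 0.0464
grip_force: 25.0
```

```bash
python3 -m pendant '[[[0,0,0.7,0,0,0,35],[0,0,0.7,0,0,0,35],[0,0,0.7,0,0,0,35],[0,0,0.6,0,0,0,35],[0,0,0.4,0,0,0,35],[0,0,0.25,0,0,0,35],[0,0,0.15,0,0,0,35],[0,0,0,0,0,0,35],[0,0,0,0,0,0,35]]]' 25
```

```text
clock: 30.35
position: [0.6315, -0.1864, -0.0042]
orientation: [0.668, 0.744, 0.0, 0.0]
ft_force: [0.1, -1.3, -0.0]
finger_gap: 0.046
grip_force: 25.0
```

Another 2.5 mm down, then release, retreat up and move aside to clear the view.

```bash
python3 -m pendant '[[[0,0,0.1,0,0,0,35],[0,0,0,0,0,0,35],[0,0,0,0,0,0,93],[0,0,0,0,0,0,93],[0,0,0,0,0,0,93],[0,0,0,0,0,0,93],[0,0,0,0,0,0,93],[0,0,0,0,0,0,93],[0,0,-0.6,0,0,0,93],[0,0,-1,0,0,0,93],[0,0,-1,0,0,0,93],[0,0,-1,0,0,0,93],[0,0,-1,0,0,0,93],[0,0,-1,0,0,0,93]]]' 25
python3 -m pendant '[[[-1,-0.5,0,0,0,0,93],[-1,-0.5,0,0,0,0,93],[-1,-0.5,0,0,0,0,93],[-1,-0.5,0,0,0,0,93],[-1,-0.5,0,0,0,0,93],[-1,-0.5,0,0,0,0,93],[-1,-0.5,0,0,0,0,93],[-1,-0.5,0,0,0,0,93],[-1,-0.5,0,0,0,0,93],[0,0,0,0,0,0,93],[0,0,0,0,0,0,93]]]'
python3 - <<'E'
from h import *
import cv2
p,d=robot.read_camera('top');W=world(d,'top')
rng('a',W,d,.033,.044,.606,.05,.039);rng('b',W,d,.051,.062,.614,-.0285,.036);rng('c',W,d,.06,.072,.6225,-.1075,.035);rng('d',W,d,.041,.052,.631,-.1865,.03)
cv2.imwrite('pics/end.png',cv2.resize(p[60:220,200:420,::-1],None,fx=3.5,fy=3.5))
E
```

```text
clock: 31.75
position: [0.6311, -0.1863, 0.1352]
orientation: [0.668, 0.744, 0.0, 0.001]
ft_force: [0.3, 1.1, 1.1]
finger_gap: 0.0928
grip_force: 0.0
clock: 32.85
position: [0.5429, -0.4223, 0.1335]
orientation: [0.669, 0.743, 0.0, 0.0]
ft_force: [0.6, 0.2, 0.9]
finger_gap: 0.0933
grip_force: 0.0
a 509 [0.57138413 0.01571757] [0.64160027 0.08298078] [0.6064922  0.04934918] 0.03842974864277915
b 415 [ 0.58505812 -0.05887974] [6.46462075e-01 5.44785600e-04] [ 0.6157601  -0.02916748] 0.05615745496179758
c 249 [ 0.59548128 -0.1352361 ] [ 0.65018078 -0.08368631] [ 0.62283103 -0.10946121] 0.06641556333663956
d 187 [ 0.60669009 -0.21034813] [ 0.65446914 -0.16451063] [ 0.63057962 -0.18742938] 0.04666302608323081
```

View pics/end.png

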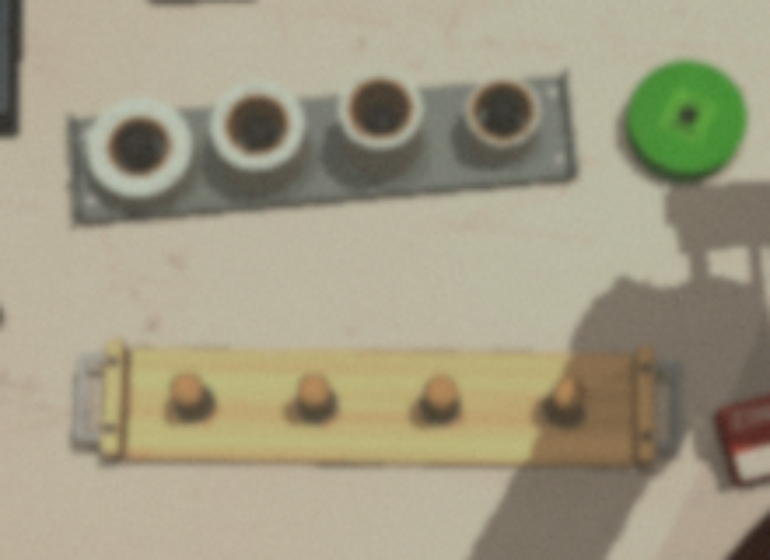

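All four rolls are seated flat in reverse order (a, b, c, d from the left at (138,146), (257,125), (380,108), (502,112)), and the carrier is empty. Handing in.

```bash
python3 -c "
from cell import robot
print(robot.close_job())"
```

```text
the job is handed in; nothing more can be done
None
```

All four rolls are on the grey rack in reverse order, seated flat and released, each within about 2 mm of its pin in the last top-camera check. I handed the job in with the robot's clock at about 33 s; no verdict came back.

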